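# Hang the tube basket in the gap of the bath's rim rail

### The arm

A 6-joint arm with a two-finger parallel gripper is mounted at the origin on a cart in front of the work surface, level with it; the furniture and walls round the work are solid. World frame = base frame: x ahead of the robot, y to its left, z up, the work surface at z = 0. Lengths are in mm, angles in rad, forces in N, time in s.
With the tool pointing down it reaches from about 275 to 1000 mm from the base axis. Payload 8.4 kg.
Tool frame: the origin (TCP) lies on the centre line of the jaws, within the pads' length; the fingertips stand 25 mm ahead of it and the grasp point (between the pads) lies 6 mm ahead of it; z points along the fingers, x is the direction in which the jaws open and shut, and the axes are right-handed (so a half turn about z gives the same grasp; the last joint's range is limited). The gripper opens to 85 mm and grips with 20 to 120 N. Pads are 22 mm wide; open, the fingers measure 114 mm over their backs; the gripper's body (76 mm by 85 mm) begins 54 mm behind the grasp point. The pads swing forward as they close: fully open they stand 13 mm farther back than shut.
Start: joints at [1.161, 0.353, 1.633, -0, 1.155, -0.002], TCP at [247.868, 573.75, 256.281] pointing down, gripper open.
Joint ranges: [-2.63, 2.63], [-0.92, 2.1], [0.06, 2.66], [-1.3, 4.44], [0, 2.69], [-3.02, 3.02]. Speed limits (rad/s): [2.22, 2.22, 2.79, 3.14, 3.14, 3.14].

### API

Orientations are given as [roll, pitch, yaw] about the fixed x, y, z axes, in that order (R = Rz(yaw) Ry(pitch) Rx(roll)).
In Python, from rig import r gives the robot as it stands. The module is installed in compiled form; this text tells all that it offers.
- The arm moves only by the tool jog_arm, never from a script. Its argument "deltas" is a list of rows, each an object with "gripper": the gripper command: -1 is fully open, 1 is shut, values between are in proportion; "translation": the shift along the world's x, y, z in units of 10 cm (1.0 is 10 cm), a list of three; "dr": the turn, a rotation vector about the world's x, y, z in units of pi/2 rad (1.0 is pi/2 rad), a list of three. In form: [{"gripper": gripper, "translation": [x, y, z], "dr": [wx, wy, wz]}, ...]. A call has 1 to 12 rows; each row shifts and turns the commanded pose from where the row before left it; what a row does not reach is not made up. A row lasts 1/12 s, in which the tool goes at most 41.7 mm and 7.16 degrees, less where a joint would pass 70% of its speed; a pose out of reach is approached as far as the arm can. A call with a number of a shift or a turn outside -1 to 1 is refused whole. A call with a gripper value outside its range is refused whole. The fingers move at their own pace and stop on an object; "squeeze" is the grip in N (left out, the last holds). Time passes only in rows, so rows that do not move let the fingers close. It gives the time, the measured TCP pose, the force and the opening at its end, in the units of the state.
- r.sense(): the state, without advancing time (a new reading comes with each control period).
- r.grab_frame(name): name is "side" or "top"; returns the picture (384x512x3 uint8, blue, green, red); there is no depth.
- r.calibration(name): a dict with "mtx" (3x3 intrinsics, pixels), "world_from_camera" (4x4, takes a point from camera to world coordinates). Camera axes: x right, y down, z forward; pixel columns grow to the right and rows downward; lengths in mm; the calibration is good to about 2 mm. A picture is of the moment at which its call begins. calibration takes no time and is no camera call.
- r.sign_off(): hands the job in, once; it reports no verdict.
The state is a dict: "clock": time; "qpos": joint angles; "qvel": joint speeds; "joint_efforts": joint torques, N m; "eef_pos": TCP position; "tcp_rot": TCP orientation; "contact_force": force on the tool from outside, world axes, zero at the start; "wrist_torque": the same for the moment, N m; "opening": opening from 0.0 (shut) to 1.0 (fully open).
Only numpy, scipy, OpenCV 4.12 (cv2) and the standard library are available. Lean on these libraries where they do the work, as an engineer would, in place of code of your own. Each camera call takes 0.05 s, during which the arm holds its last target. There are 200 camera calls.

### The job

Take the small steel tube basket by its red handle and hang its hook over the near rim of the empty steel bath, the basket inside, with the hook's strap dropped fully home into the gap of the blue rail so that it cannot slip along the rim. The rail is not always at the same place along the rim, so feel for the gap with gentle force, never forcing the basket against the bath; let go, and leave the other things where they stand.

Things in the scene. Friction and masses are not known exactly. Their poses are not given: they have to be found in the camera images.
- handle_mid (a point): Middle of the basket's red handle, 14 (x) by 36 (y) by 32 mm (z); pinch from above across the 14 mm. Axes as the basket's. It stands 52 mm straight above the hook point on a spring stem: pushed down it starts to sink at about 2.5 N, then 0.25 N per mm, to a hard stop at 16 mm (damped, 100 N per m/s); pulled up it does not move, so the lifted basket hangs rigidly from it.
- hook (a point): Middle of the underside of the hook's strap. Axes as the basket's: z up, x from hook to basket body. The strap is 20 mm wide (y) and spans a 16 mm throat (x -8 to +8 mm from this point) between the basket's back plate (+x side) and the hook's lip (-x side, 3 mm thick, reaching 22 mm below this point).
- basket: Loose steel tube basket, starting upright on the table. Origin: centre of the underside of its body, 56 (x) by 70 (y) by 50 mm high; z up. Hook on its -x side: hook point at x -36 mm, 82 mm up. Weighs 0.2 to 0.33 kg with handle.
- bath: Fixed, empty, open steel bath, 160 (x) by 270 mm (y), walls 96 mm high, 4 mm thick, inner floor at 12 mm. Origin under its centre, on the table. x points from the near wall (grey control strip outside, blue rail on top) into the bath.
- near_rim (a point): Middle of the near wall's length, at the height of the gap's floor (100 mm above table); axes as the bath's, y along the rim. The blue rail straddling this wall is 10 mm thick, 194 mm long, its top 8 mm above this point. The gap in its middle is 25 mm wide, centred anywhere from y -30 to +30 mm of this point: not measured, to be felt or seen. The rail does not shift under gentle force.
- amber_bottle: Bystander: brown screw-cap bottle, 56 mm across, 115 mm high; origin centre of its underside.
- timer: Bystander: small white timer with three keys, 62 x 66 x 19 mm; origin centre of its underside.
- cold_block: Bystander: white block with holes, 60 x 96 x 34 mm; origin centre of its underside.
Things that resemble listed ones, but are neither listed nor needed, are in the scene too. Leave any purple look-alike of the basket alone.

How it is judged (in metres and radians):
On the way:
1. the basket is lifted clear of the table (height (world z) of hook above 0.112 m), for 0.1 s.
At the end, for the whole second after the job is handed in: Basket hangs still and released on the near rim, body inside the bath, strap down in the rail's gap: hook point within 3.5 mm of the gap floor's height, 12 mm of the wall's middle plane, 36 mm of the bath's middle along the rim; tilt under 0.15 rad, square to the wall within 0.2 rad (z of hook in the frame of bath between 0.096 and 0.1035 m and x of hook in the frame of bath between -0.09 and -0.066 m and y of hook in the frame of bath between -0.036 and 0.036 m and angle between hook's own z axis and vertical below 0.15 rad and angle between the x axis of hook and the x axis of bath, either way round below 0.2 rad and linear speed of basket below 0.02 m/s); the robot touches nothing.
It fails at once if the basket is pressed on the bath or its rail with more than 18 N (contact force between basket and bath above 18 N).
It fails at once if a bystander is shifted by more than 15 mm (distance of any of amber_bottle, timer, cold_block from where it was at the start of the episode above 0.015 m).
It also fails if it takes over 58 s, if anything falls off the work surface, if the arm or the gripper's body presses on something with over 40 N, if the wrist force passes 120 N, or if a joint passes its speed limit or range.

## Working session

There is one attempt and no reset: what is moved stays moved. The work goes in short steps, Python scripts to look and compute and a tool call to move; the robot and the scene stay as the last step left them, time stands still between calls to the robot, and variables do not carry over. Pictures are saved under pics/ and viewed, about 8 in all and at most 12, crops included, and the job is handed in when it is done.

Besides the shell and the picture viewer there is one more tool, called as name(argument=value, ...), one argument or row to a line, values as JSON. jog_arm: Moves the arm, as the interface text tells. Shifts and turns lie within -1 to 1; 1 stands for 10 cm of shift or pi/2 rad of turn. Its arguments: {"type":"object","properties":{"deltas":{"type":"array"},"squeeze":{"type":"number"}},"required":["deltas"]}

```bash
mkdir -p pics; cat > h.py <<'E'
from rig import r
import numpy as np, cv2
def ray(n,u,v):
    c=r.calibration(n);T=np.array(c["world_from_camera"]);K=np.array(c["mtx"])
    return T[:3,3],T[:3,:3]@np.linalg.solve(K,[u,v,1])
def atz(n,u,v,z):
    o,d=ray(n,u,v);return (o+d*(z-o[2])/d[2]).round(1)
def proj(n,p):
    c=r.calibration(n);T=np.array(c["world_from_camera"]);K=np.array(c["mtx"])
    q=K@(T[:3,:3].T@(np.array(p,float)-T[:3,3]));return (q[:2]/q[2]).round(1)
def tri(n1,p1,n2,p2):
    o1,d1=ray(n1,*p1);o2,d2=ray(n2,*p2)
    s=np.linalg.lstsq(np.c_[d1,-d2],o2-o1,rcond=None)[0]
    a=o1+s[0]*d1;b=o2+s[1]*d2;return ((a+b)/2).round(1),np.linalg.norm(a-b).round(1)
E
python3 - <<'E'
from h import *
for n in("top","side"):
    cv2.imwrite(f"pics/{n}0.png",cv2.resize(r.grab_frame(n),(800,600),interpolation=cv2.INTER_CUBIC))
    print(n,np.array(r.calibration(n)["world_from_camera"]).round(2).tolist(),np.array(r.calibration(n)["mtx"]).round(1).tolist())
print(r.sense())
E
```

```text
top [[0.02, -0.99, 0.15, 287.57], [-1.0, -0.02, 0.02, 62.21], [-0.01, -0.15, -0.99, 1452.47], [0.0, 0.0, 0.0, 1.0]] [[487.6, 0.0, 257.8], [0.0, 487.6, 191.1], [0.0, 0.0, 1.0]]
side [[0.92, -0.16, 0.34, 97.05], [-0.38, -0.45, 0.81, -857.55], [0.02, -0.88, -0.48, 641.2], [0.0, 0.0, 0.0, 1.0]] [[407.8, 0.0, 250.6], [0.0, 407.8, 190.9], [0.0, 0.0, 1.0]]
{'clock': 0.1, 'qpos': array([ 1.16058698e+00,  3.53594828e-01,  1.63406011e+00,  1.14899897e-05,
        1.15522766e+00, -2.38476698e-03]), 'qvel': array([-8.14633314e-04, -2.73828742e-04, -6.39314771e-04,  1.21354575e-03,
       -1.42293195e-03, -4.14671489e-05]), 'joint_efforts': array([ 1.40763434e-03, -6.06354761e+01, -3.42820823e+01,  1.08102370e-04,
        3.75528864e-03,  4.00332124e-05]), 'eef_pos': array([247.70961302, 573.37400888, 255.62664103]), 'tcp_rot': array([-3.14157907e+00,  1.28991660e-03,  1.16296711e+00]), 'contact_force': array([-0.67240567,  0.30639902, -0.81420129]), 'wrist_torque': array([-0.00327709,  0.02595794,  0.03276263]), 'opening': 1.0004890306902088}
```

View pics/top0.png

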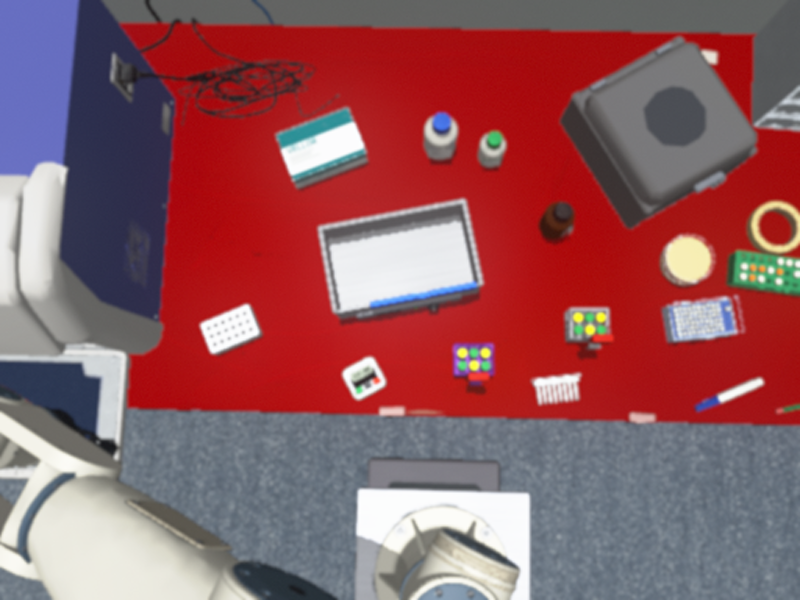

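View pics/side0.png

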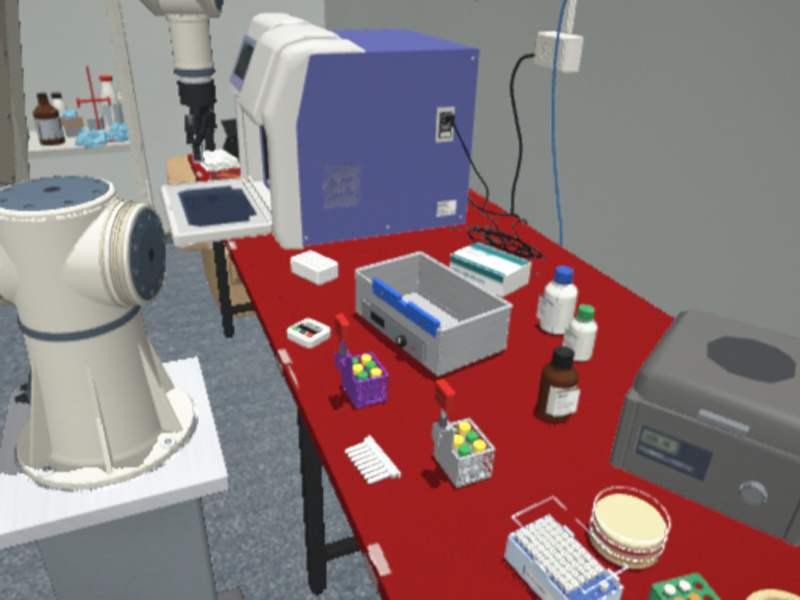

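The top view shows the steel basket at about (588,325), with its red handle at (603,338). The bath is at about (400,260), with the blue rail on its lower wall. The purple look-alike is at (473,360). In the side view the handle is at (445,395) and the rail runs from (373,285) to (438,330).

```bash
python3 - <<'E'
from h import *
t=r.grab_frame("top");s=r.grab_frame("side")
def crop(im,x,y,w,h,k):return cv2.resize(im[y:y+h,x:x+w],None,fx=k,fy=k,interpolation=cv2.INTER_CUBIC)
a=np.hstack([crop(t,355,185,50,50,8),crop(s,265,235,60,80,5)[:400,:300]])
cv2.imwrite("pics/bask.png",a)
b=np.vstack([crop(t,200,120,115,90,6)[:,:690],])
cv2.imwrite("pics/batht.png",b)
cv2.imwrite("pics/baths.png",crop(s,220,155,115,90,6))
E
```

```text
(no output)
```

View pics/bask.png

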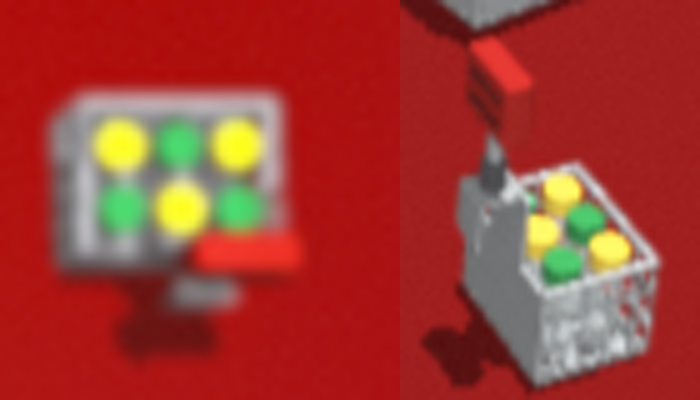

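View pics/batht.png

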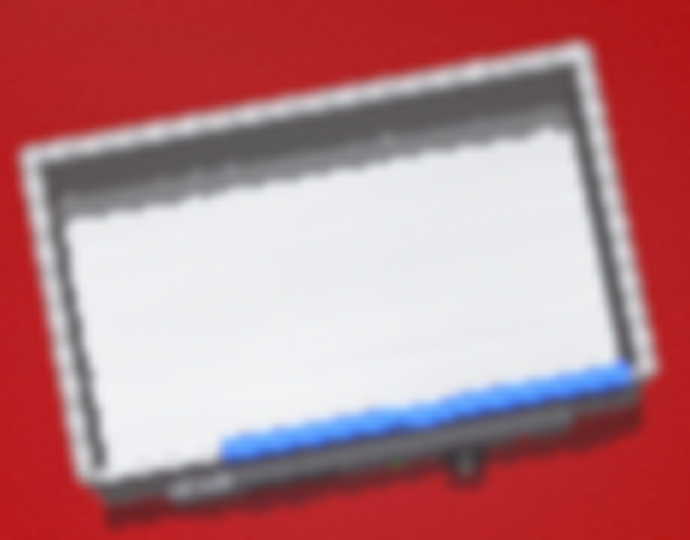

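View pics/baths.png

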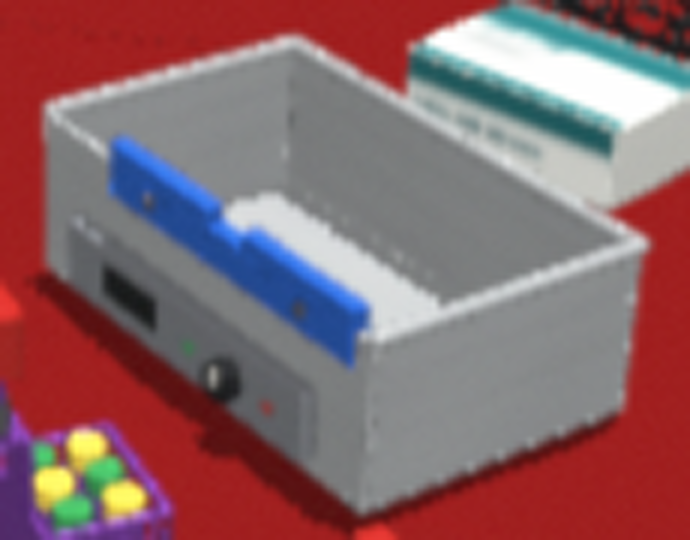

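```bash
cat >> h.py <<'E'
def cr(p,k,ox,oy): return ((p[0]+.5)/k-.5+ox,(p[1]+.5)/k-.5+oy)
E
python3 - <<'E'
from h import *
T=lambda p:cr(p,6,200,120); S=lambda p:cr(p,6,220,155); B=lambda p:cr(p,8,355,185); C=lambda p:cr((p[0]-400,p[1]),5,265,235)
W=[]
for nm,p in dict(FL=(22,150),FR=(590,42),NR=(657,375),NL=(82,482)).items():
    w=atz("top",*T(p),96);W.append(w);print(nm,w)
W=np.array(W);print("centre",W.mean(0))
d=(W[0]-W[1]+W[3]-W[2]);print("yaw",np.arctan2(-d[0],d[1]), np.linalg.norm(W[0]-W[1]),np.linalg.norm(W[1]-W[2]))
for nm,p in dict(FL=(47,103),NLfar=(295,38),NR=(645,242),near=(368,335)).items(): print("side",nm,atz("side",*S(p),96))
for nm,p in dict(railL=(222,450),railR=(632,375),gap=(415,412)).items(): print("T",nm,atz("top",*T(p),108))
for nm,p in dict(railL=(118,142),railR=(363,312),gapl=(214,208),gapr=(250,234)).items(): print("S",nm,atz("side",*S(p),108))
for nm,p in dict(hl=(200,235),hr=(298,235),hlb=(200,270),hrb=(298,270)).items(): print("T handle",nm,atz("top",*B(p),150))
for nm,p in dict(a=(75,93),b=(280,93)).items(): print("T body",nm,atz("top",*B(p),50))
for nm,p in dict(a=(472,45),b=(490,40),c=(531,78),d=(510,92)).items(): print("S handle top",nm,atz("side",*C(p),150))
for nm,p in dict(bot=(543,385),r=(645,345),l=(470,285)).items(): print("S base",nm,atz("side",*C(p),0))
E
```

```text
FL [622.6 242.5  96. ]
FR [681.5 -27.1  96. ]
NR [520.8 -60.6  96. ]
NL [463.8 207.8  96. ]
centre [572.175  90.65   96.   ]
yaw 0.21218474489898856 275.95900057798445 164.15462223160216
side FL [470.7 211.1  96. ]
side NLfar [624.4 241.7  96. ]
side NR [681.5 -23.7  96. ]
side near [523.8 -53.8  96. ]
T railL [478.8 142.  108. ]
T railR [518.4 -47.9 108. ]
T gap [498.7  52.7 108. ]
S railL [480.3 134.6 108. ]
S railR [520.9 -53.5 108. ]
S gapl [497.6  55.8 108. ]
S gapr [503.2  27.1 108. ]
T handle hl [ 429.4 -244.7  150. ]
T handle hr [ 430.1 -277.4  150. ]
T handle hlb [ 417.6 -244.6  150. ]
T handle hrb [ 418.4 -277.2  150. ]
T body a [ 490.8 -223.8   50. ]
T body b [ 492.6 -297.8   50. ]
S handle top a [ 419.8 -250.6  150. ]
S handle top b [ 428.3 -250.1  150. ]
S handle top c [ 432.2 -279.3  150. ]
S handle top d [ 420.1 -284.5  150. ]
S base bot [ 438.7 -299.6    0. ]
S base r [ 491.7 -294.5    0. ]
S base l [ 436.4 -232.4    0. ]
```

jog_arm(
  deltas=[
    {"gripper":-1,"translation":[0.17,-0.38,0],"dr":[0,0,-0.06]},
    {"gripper":-1,"translation":[0.17,-0.38,0],"dr":[0,0,-0.06]},
    {"gripper":-1,"translation":[0.17,-0.38,0],"dr":[0,0,-0.06]},
    {"gripper":-1,"translation":[0.17,-0.38,0],"dr":[0,0,-0.06]},
    {"gripper":-1,"translation":[0.17,-0.38,0],"dr":[0,0,-0.06]},
    {"gripper":-1,"translation":[0.17,-0.38,0],"dr":[0,0,-0.06]},
    {"gripper":-0.3,"translation":[0.17,-0.38,0],"dr":[0,0,-0.06]},
    {"gripper":-0.3,"translation":[0.17,-0.38,0],"dr":[0,0,-0.06]},
    {"gripper":-0.3,"translation":[0.17,-0.38,0],"dr":[0,0,-0.06]},
    {"gripper":-0.3,"translation":[0.17,-0.38,0],"dr":[0,0,-0.06]},
    {"gripper":-0.3,"translation":[0.17,-0.38,0],"dr":[0,0,-0.06]},
    {"gripper":-0.3,"translation":[0.17,-0.38,0],"dr":[0,0,-0.06]},
  ],
  squeeze=40,
)

```text
clock: 1.2
eef_pos: [452.2, 115.7, 256.5]
tcp_rot: [-3.141, -0.0, 0.027]
contact_force: [1.3, 1.8, -0.5]
opening: 0.649
```

jog_arm(
  deltas=[
    {"gripper":-0.3,"translation":[-0.03,-0.38,0],"dr":[0,0,0]},
    {"gripper":-0.3,"translation":[-0.03,-0.38,0],"dr":[0,0,0]},
    {"gripper":-0.3,"translation":[-0.03,-0.38,0],"dr":[0,0,0]},
    {"gripper":-0.3,"translation":[-0.03,-0.38,0],"dr":[0,0,0]},
    {"gripper":-0.3,"translation":[-0.03,-0.38,0],"dr":[0,0,0]},
    {"gripper":-0.3,"translation":[-0.03,-0.38,0],"dr":[0,0,0]},
    {"gripper":-0.3,"translation":[-0.03,-0.38,0],"dr":[0,0,0]},
    {"gripper":-0.3,"translation":[-0.03,-0.38,0],"dr":[0,0,0]},
    {"gripper":-0.3,"translation":[-0.02,-0.38,0],"dr":[0,0,0]},
    {"gripper":-0.3,"translation":[0,-0.37,-0.1],"dr":[0,0,0]},
    {"gripper":-0.3,"translation":[0,0,-0.3],"dr":[0,0,0]},
    {"gripper":-0.3,"translation":[0,0,-0.2],"dr":[0,0,0]},
  ],
)

```text
clock: 2.2
eef_pos: [425.5, -263.4, 195.1]
tcp_rot: [3.141, -0.001, 0.029]
contact_force: [0.6, 0.6, -0.8]
opening: 0.648
```

jog_arm(
  deltas=[
    {"gripper":-0.3,"translation":[0,0,0],"dr":[0,0,0]},
  ],
)

```text
clock: 2.28
eef_pos: [423.4, -260.7, 192.6]
tcp_rot: [-3.138, 0.005, 0.03]
contact_force: [-1.9, 0.7, 0.1]
opening: 0.652
```

```bash
python3 - <<'E'
from h import *
s=r.grab_frame("side");print(r.sense()["eef_pos"],r.sense()["tcp_rot"])
cv2.imwrite("pics/near1.png",cv2.resize(s[170:310,245:365],None,fx=4,fy=4,interpolation=cv2.INTER_CUBIC))
E
```

```text
[ 424.41117975 -260.72232758  194.61741461] [-3.13902991  0.00380066  0.03131557]
```

View pics/near1.png

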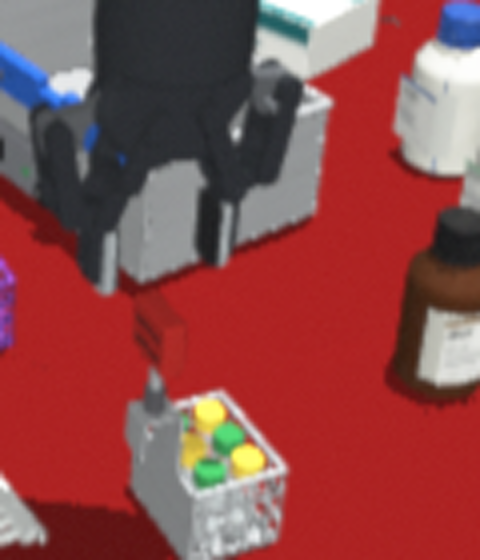

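jog_arm(
  deltas=[
    {"gripper":-0.3,"translation":[0.01,-0.02,-0.2],"dr":[0,0,0]},
    {"gripper":-0.3,"translation":[0,0,-0.2],"dr":[0,0,0]},
    {"gripper":-0.3,"translation":[0,0,-0.13],"dr":[0,0,0]},
    {"gripper":-0.3,"translation":[0,0,0],"dr":[0,0,0]},
    {"gripper":1,"translation":[0,0,0],"dr":[0,0,0]},
    {"gripper":1,"translation":[0,0,0],"dr":[0,0,0]},
    {"gripper":1,"translation":[0,0,0],"dr":[0,0,0]},
    {"gripper":1,"translation":[0,0,0],"dr":[0,0,0]},
    {"gripper":1,"translation":[0,0,0],"dr":[0,0,0]},
    {"gripper":1,"translation":[0,0,0],"dr":[0,0,0]},
    {"gripper":1,"translation":[0,0,0],"dr":[0,0,0]},
    {"gripper":1,"translation":[0,0,0],"dr":[0,0,0]},
  ],
)

```text
clock: 3.33
eef_pos: [427.3, -263.5, 143.6]
tcp_rot: [3.141, -0.001, 0.032]
contact_force: [0.9, 0.1, 2.8]
opening: 0.158
```

jog_arm(
  deltas=[
    {"gripper":1,"translation":[0,0,0.05],"dr":[0,0,0]},
    {"gripper":1,"translation":[0,0,0.1],"dr":[0,0,0]},
    {"gripper":1,"translation":[0,0,0.2],"dr":[0,0,0]},
    {"gripper":1,"translation":[0,0,0.25],"dr":[0,0,0]},
    {"gripper":1,"translation":[0,0,0.25],"dr":[0,0,0]},
    {"gripper":1,"translation":[0,0,0.25],"dr":[0,0,0]},
    {"gripper":1,"translation":[0,0,0.25],"dr":[0,0,0]},
    {"gripper":1,"translation":[0,0,0.2],"dr":[0,0,0]},
    {"gripper":1,"translation":[0,0,0.1],"dr":[0,0,0]},
    {"gripper":1,"translation":[0,0,0.05],"dr":[0,0,0]},
    {"gripper":1,"translation":[0,0,0],"dr":[0,0,0]},
    {"gripper":1,"translation":[0,0,0],"dr":[0,0,0]},
  ],
)

```text
clock: 4.33
eef_pos: [426.3, -262.9, 312.3]
tcp_rot: [-3.141, 0.001, 0.032]
contact_force: [0.0, -0.1, -1.8]
opening: 0.157
```

jog_arm(
  deltas=[
    {"gripper":1,"translation":[0.05,0.1,0],"dr":[0,0,0.01]},
    {"gripper":1,"translation":[0.07,0.25,0],"dr":[0,0,0.01]},
    {"gripper":1,"translation":[0.07,0.3,0],"dr":[0,0,0.01]},
    {"gripper":1,"translation":[0.07,0.3,0],"dr":[0,0,0.01]},
    {"gripper":1,"translation":[0.07,0.3,0],"dr":[0,0,0.01]},
    {"gripper":1,"translation":[0.07,0.3,0],"dr":[0,0,0.01]},
    {"gripper":1,"translation":[0.07,0.3,0],"dr":[0,0,0.01]},
    {"gripper":1,"translation":[0.07,0.3,0],"dr":[0,0,0.01]},
    {"gripper":1,"translation":[0.07,0.3,0],"dr":[0,0,0.01]},
    {"gripper":1,"translation":[0.07,0.3,0],"dr":[0,0,0.01]},
    {"gripper":1,"translation":[0.07,0.23,0],"dr":[0,0,0.01]},
    {"gripper":1,"translation":[0.05,0.1,0],"dr":[0,0,0.005]},
  ],
)

```text
clock: 5.33
eef_pos: [506.6, 48.0, 311.9]
tcp_rot: [-3.14, 0.002, 0.216]
contact_force: [-0.2, -0.5, -2.4]
opening: 0.158
```

jog_arm(
  deltas=[
    {"gripper":1,"translation":[0,0,0],"dr":[0,0,0]},
    {"gripper":1,"translation":[0,0,0],"dr":[0,0,0]},
    {"gripper":1,"translation":[0,0,0],"dr":[0,0,0]},
    {"gripper":1,"translation":[0,0,0],"dr":[0,0,0]},
  ],
)

```text
clock: 5.67
eef_pos: [506.4, 43.8, 312.9]
tcp_rot: [3.141, 0.001, 0.212]
contact_force: [-0.3, 0.1, -3.7]
opening: 0.159
```

```bash
python3 - <<'E'
from h import *
s=r.grab_frame("side");q=r.sense();print(q["eef_pos"],q["tcp_rot"],q["contact_force"],q["wrist_torque"])
e=np.array(q["eef_pos"])
for dz in (-10,-62,-84): print(proj("side",e+[0,0,dz]))
u,v=proj("side",e+[0,0,-60]).astype(int);x0,y0=u-60,v-55
print(x0,y0)
cv2.imwrite("pics/near2.png",cv2.resize(s[y0:y0+115,x0:x0+120],None,fx=5,fy=5,interpolation=cv2.INTER_CUBIC))
E
```

```text
[506.51929518  43.80491695 313.07100026] [3.14144248e+00 5.68007991e-04 2.11327879e-01] [-0.36501822 -0.82124804 -2.12702502] [ 0.00844521 -0.00866599  0.04740137]
[262.3 122.8]
[261.6 142.1]
[261.3 149.9]
201 86
```

View pics/near2.png

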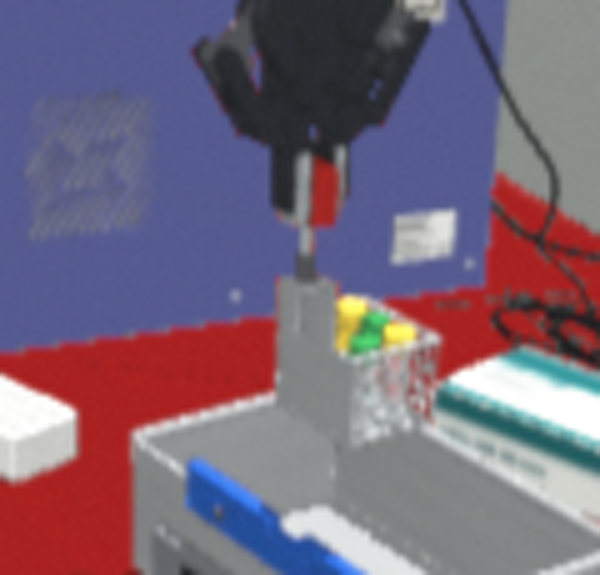

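jog_arm(
  deltas=[
    {"gripper":1,"translation":[0.03,0,-0.08],"dr":[0,0,0]},
    {"gripper":1,"translation":[0.03,0,-0.15],"dr":[0,0,0]},
    {"gripper":1,"translation":[0,0,-0.15],"dr":[0,0,0]},
    {"gripper":1,"translation":[0,0,-0.15],"dr":[0,0,0]},
    {"gripper":1,"translation":[0,0,-0.15],"dr":[0,0,0]},
    {"gripper":1,"translation":[0,0,-0.15],"dr":[0,0,0]},
    {"gripper":1,"translation":[0,0,-0.15],"dr":[0,0,0]},
    {"gripper":1,"translation":[0,0,-0.1],"dr":[0,0,0]},
    {"gripper":1,"translation":[0,0,-0.05],"dr":[0,0,0]},
    {"gripper":1,"translation":[0,0,0],"dr":[0,0,0]},
    {"gripper":1,"translation":[0,0,0],"dr":[0,0,0]},
    {"gripper":1,"translation":[0,0,0],"dr":[0,0,0]},
  ],
)

```text
clock: 6.72
eef_pos: [513.5, 44.7, 201.0]
tcp_rot: [3.141, -0.001, 0.213]
contact_force: [-0.5, 0.4, -2.6]
opening: 0.154
```

```bash
python3 - <<'E'
from h import *
s=r.grab_frame("side");q=r.sense();print(q["eef_pos"],q["tcp_rot"],q["contact_force"])
e=np.array(q["eef_pos"]);
R=np.array([[np.cos(.21),-np.sin(.21)],[np.sin(.21),np.cos(.21)]])
k=9;x0,y0=222,150
def c(p): u=proj("side",p);return ((u-[x0,y0]+.5)*k).round()
for lab,o in dict(hook=(0,0,-62),lipN=(-11,-10,-84),lipF=(-11,10,-84),strapN=(-11,-10,-58)).items():
    w=e.copy();w[:2]+=R@np.array(o[:2]);w[2]+=o[2];print(lab,c(w))
cv2.imwrite("pics/near3.png",cv2.resize(s[y0:y0+62,x0:x0+80],None,fx=k,fy=k,interpolation=cv2.INTER_CUBIC))
E
```

```text
[513.47415568  44.74469991 201.10561795] [ 3.14137222e+00 -1.49112569e-03  2.12620821e-01] [ 1.0494228   0.2289059  -1.66177417]
hook [369. 275.]
lipN [356. 361.]
lipF [318. 335.]
strapN [359. 284.]
```

View pics/near3.png

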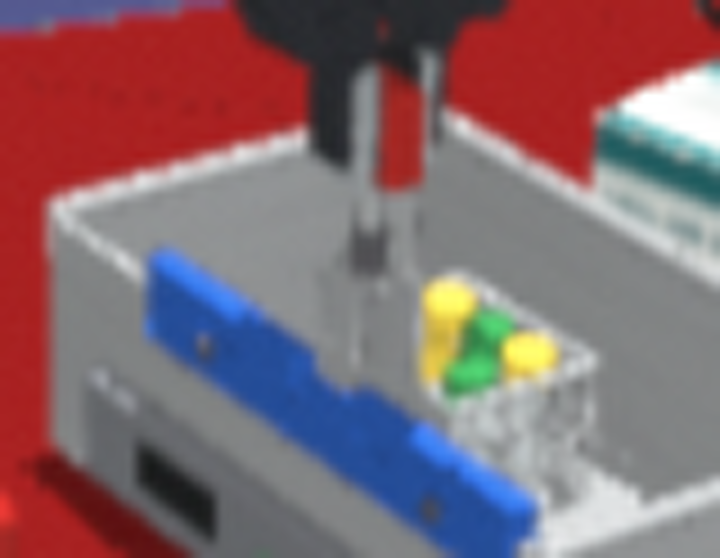

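The rail runs from (155,255) to (535,505) and the gap is around (313–355, 345–385). The lip hangs just behind and above it. I'll feel for the wall with the back plate.

jog_arm(
  deltas=[
    {"gripper":1,"translation":[-0.02,0.01,0],"dr":[0,0,0]},
    {"gripper":1,"translation":[-0.02,0.01,0],"dr":[0,0,0]},
    {"gripper":1,"translation":[-0.02,0.005,0],"dr":[0,0,0]},
    {"gripper":1,"translation":[-0.02,0,0],"dr":[0,0,0]},
    {"gripper":1,"translation":[0,0,0],"dr":[0,0,0]},
    {"gripper":1,"translation":[0,0,0],"dr":[0,0,0]},
  ],
)

```text
clock: 7.27
eef_pos: [504.8, 47.3, 200.4]
tcp_rot: [3.142, -0.0, 0.213]
contact_force: [-1.1, 0.9, -2.4]
opening: 0.154
```

jog_arm(
  deltas=[
    {"gripper":1,"translation":[-0.01,-0.002,0],"dr":[0,0,0]},
    {"gripper":1,"translation":[-0.01,-0.002,0],"dr":[0,0,0]},
    {"gripper":1,"translation":[0,0,0],"dr":[0,0,0]},
  ],
)

```text
clock: 7.52
eef_pos: [502.7, 46.8, 200.2]
tcp_rot: [3.142, 0.0, 0.213]
contact_force: [0.1, -0.1, -2.7]
opening: 0.159
```

jog_arm(
  deltas=[
    {"gripper":1,"translation":[-0.01,-0.002,0],"dr":[0,0,0]},
    {"gripper":1,"translation":[0,0,0],"dr":[0,0,0]},
    {"gripper":1,"translation":[0,0,0],"dr":[0,0,0]},
  ],
)

```text
clock: 7.77
eef_pos: [501.8, 46.6, 200.3]
tcp_rot: [3.142, 0.0, 0.213]
contact_force: [0.1, -0.2, -2.5]
opening: 0.161
```

jog_arm(
  deltas=[
    {"gripper":1,"translation":[-0.01,-0.002,0],"dr":[0,0,0]},
    {"gripper":1,"translation":[0,0,0],"dr":[0,0,0]},
    {"gripper":1,"translation":[0,0,0],"dr":[0,0,0]},
  ],
)

```text
clock: 8.02
eef_pos: [500.8, 46.5, 200.3]
tcp_rot: [-3.142, 0.0, 0.213]
contact_force: [-0.1, 0.6, -2.4]
opening: 0.158
```

jog_arm(
  deltas=[
    {"gripper":1,"translation":[-0.01,-0.002,0],"dr":[0,0,0]},
    {"gripper":1,"translation":[0,0,0],"dr":[0,0,0]},
    {"gripper":1,"translation":[0,0,0],"dr":[0,0,0]},
  ],
)

```text
clock: 8.27
eef_pos: [499.9, 46.3, 200.3]
tcp_rot: [3.142, -0.0, 0.213]
contact_force: [0.5, -0.2, -2.7]
opening: 0.159
```

jog_arm(
  deltas=[
    {"gripper":1,"translation":[-0.01,-0.002,0],"dr":[0,0,0]},
    {"gripper":1,"translation":[0,0,0],"dr":[0,0,0]},
    {"gripper":1,"translation":[0,0,0],"dr":[0,0,0]},
  ],
)

```text
clock: 8.52
eef_pos: [499.5, 46.1, 200.5]
tcp_rot: [3.141, -0.001, 0.213]
contact_force: [2.9, 1.1, -4.0]
opening: 0.158
```

jog_arm(
  deltas=[
    {"gripper":1,"translation":[-0.005,-0.001,0],"dr":[0,0,0]},
    {"gripper":1,"translation":[0,0,0],"dr":[0,0,0]},
    {"gripper":1,"translation":[0,0,0],"dr":[0,0,0]},
  ],
)

```text
clock: 8.77
eef_pos: [499.2, 46.1, 200.5]
tcp_rot: [3.141, -0.002, 0.213]
contact_force: [4.8, 1.0, -4.8]
opening: 0.155
```

jog_arm(
  deltas=[
    {"gripper":1,"translation":[0.03,0.006,0],"dr":[0,0,0]},
    {"gripper":1,"translation":[0.012,0.003,0],"dr":[0,0,0]},
    {"gripper":1,"translation":[0,0,0],"dr":[0,0,0]},
    {"gripper":1,"translation":[0,0,-0.02],"dr":[0,0,0]},
    {"gripper":1,"translation":[0,0,-0.03],"dr":[0,0,0]},
    {"gripper":1,"translation":[0,0,-0.03],"dr":[0,0,0]},
    {"gripper":1,"translation":[0,0,-0.02],"dr":[0,0,0]},
    {"gripper":1,"translation":[0,0,0],"dr":[0,0,0]},
    {"gripper":1,"translation":[0,0,0],"dr":[0,0,0]},
  ],
)

```text
clock: 9.52
eef_pos: [502.4, 46.8, 190.0]
tcp_rot: [-3.142, 0.001, 0.213]
contact_force: [-0.2, -0.1, -2.5]
opening: 0.161
```

jog_arm(
  deltas=[
    {"gripper":1,"translation":[0,0,-0.02],"dr":[0,0,0]},
    {"gripper":1,"translation":[0,0,-0.02],"dr":[0,0,0]},
    {"gripper":1,"translation":[0,0,0],"dr":[0,0,0]},
    {"gripper":1,"translation":[0,0,0],"dr":[0,0,0]},
  ],
)

```text
clock: 9.85
eef_pos: [502.5, 46.8, 186.1]
tcp_rot: [-3.142, 0.0, 0.213]
contact_force: [-0.3, -0.4, -2.1]
opening: 0.159
```

jog_arm(
  deltas=[
    {"gripper":1,"translation":[0,0,-0.02],"dr":[0,0,0]},
    {"gripper":1,"translation":[0,0,-0.02],"dr":[0,0,0]},
    {"gripper":1,"translation":[0,0,-0.02],"dr":[0,0,0]},
    {"gripper":1,"translation":[0,0,-0.02],"dr":[0,0,0]},
    {"gripper":1,"translation":[0,0,-0.02],"dr":[0,0,0]},
    {"gripper":1,"translation":[0,0,0],"dr":[0,0,0]},
    {"gripper":1,"translation":[0,0,0],"dr":[0,0,0]},
  ],
)

```text
clock: 10.43
eef_pos: [502.5, 46.8, 176.1]
tcp_rot: [-3.142, 0.0, 0.213]
contact_force: [-0.2, -0.1, -2.2]
opening: 0.158
```

Lip is past the rail's top with no side force. I'll keep lowering gently.

jog_arm(
  deltas=[
    {"gripper":1,"translation":[0,0,-0.01],"dr":[0,0,0]},
    {"gripper":1,"translation":[0,0,-0.01],"dr":[0,0,0]},
    {"gripper":1,"translation":[0,0,-0.01],"dr":[0,0,0]},
    {"gripper":1,"translation":[0,0,-0.01],"dr":[0,0,0]},
    {"gripper":1,"translation":[0,0,0],"dr":[0,0,0]},
    {"gripper":1,"translation":[0,0,0],"dr":[0,0,0]},
  ],
)

```text
clock: 10.93
eef_pos: [502.5, 46.8, 172.2]
tcp_rot: [-3.142, 0.0, 0.213]
contact_force: [-0.2, 0.1, -3.0]
opening: 0.155
```

jog_arm(
  deltas=[
    {"gripper":1,"translation":[0,0,-0.01],"dr":[0,0,0]},
    {"gripper":1,"translation":[0,0,-0.01],"dr":[0,0,0]},
    {"gripper":1,"translation":[0,0,0],"dr":[0,0,0]},
    {"gripper":1,"translation":[0,0,0],"dr":[0,0,0]},
  ],
)

```text
clock: 11.27
eef_pos: [502.5, 46.8, 170.2]
tcp_rot: [-3.142, 0.0, 0.213]
contact_force: [0.2, 0.4, -1.7]
opening: 0.156
```

jog_arm(
  deltas=[
    {"gripper":1,"translation":[0,0,-0.01],"dr":[0,0,0]},
    {"gripper":1,"translation":[0,0,-0.01],"dr":[0,0,0]},
    {"gripper":1,"translation":[0,0,0],"dr":[0,0,0]},
    {"gripper":1,"translation":[0,0,0],"dr":[0,0,0]},
  ],
)

```text
clock: 11.6
eef_pos: [502.5, 46.8, 168.2]
tcp_rot: [-3.142, 0.0, 0.213]
contact_force: [-0.4, -0.1, -2.3]
opening: 0.159
```

jog_arm(
  deltas=[
    {"gripper":1,"translation":[0,0,-0.01],"dr":[0,0,0]},
    {"gripper":1,"translation":[0,0,-0.01],"dr":[0,0,0]},
    {"gripper":1,"translation":[0,0,0],"dr":[0,0,0]},
    {"gripper":1,"translation":[0,0,0],"dr":[0,0,0]},
  ],
)

```text
clock: 11.93
eef_pos: [502.5, 46.8, 166.2]
tcp_rot: [-3.142, 0.0, 0.213]
contact_force: [-0.0, -0.7, -2.1]
opening: 0.153
```

jog_arm(
  deltas=[
    {"gripper":1,"translation":[0,0,-0.01],"dr":[0,0,0]},
    {"gripper":1,"translation":[0,0,-0.01],"dr":[0,0,0]},
    {"gripper":1,"translation":[0,0,0],"dr":[0,0,0]},
    {"gripper":1,"translation":[0,0,0],"dr":[0,0,0]},
  ],
)

```text
clock: 12.27
eef_pos: [502.5, 46.8, 164.2]
tcp_rot: [-3.142, 0.0, 0.213]
contact_force: [-0.1, -0.1, -2.2]
opening: 0.151
```

jog_arm(
  deltas=[
    {"gripper":1,"translation":[0,0,-0.01],"dr":[0,0,0]},
    {"gripper":1,"translation":[0,0,-0.01],"dr":[0,0,0]},
    {"gripper":1,"translation":[0,0,0],"dr":[0,0,0]},
    {"gripper":1,"translation":[0,0,0],"dr":[0,0,0]},
  ],
)

```text
clock: 12.6
eef_pos: [502.7, 46.9, 162.4]
tcp_rot: [3.142, -0.0, 0.213]
contact_force: [-0.3, 0.5, 0.0]
opening: 0.154
```

jog_arm(
  deltas=[
    {"gripper":1,"translation":[-0.004,0.02,0],"dr":[0,0,0]},
    {"gripper":1,"translation":[-0.002,0.01,0],"dr":[0,0,0]},
    {"gripper":1,"translation":[0,0,0],"dr":[0,0,0]},
    {"gripper":1,"translation":[0,0,0],"dr":[0,0,0]},
  ],
)

```text
clock: 12.93
eef_pos: [502.2, 49.5, 162.4]
tcp_rot: [3.141, -0.0, 0.213]
contact_force: [1.2, -4.8, -0.4]
opening: 0.155
```

jog_arm(
  deltas=[
    {"gripper":1,"translation":[-0.002,0.01,0],"dr":[0,0,0]},
    {"gripper":1,"translation":[0,0,0],"dr":[0,0,0]},
    {"gripper":1,"translation":[0,0,0],"dr":[0,0,0]},
  ],
)

```text
clock: 13.18
eef_pos: [502.1, 50.3, 162.5]
tcp_rot: [3.14, -0.0, 0.213]
contact_force: [0.5, -6.0, 1.6]
opening: 0.152
```

jog_arm(
  deltas=[
    {"gripper":1,"translation":[0.004,-0.02,0],"dr":[0,0,0]},
    {"gripper":1,"translation":[0.004,-0.02,0],"dr":[0,0,0]},
    {"gripper":1,"translation":[0,0,-0.01],"dr":[0,0,0]},
    {"gripper":1,"translation":[0,0,0],"dr":[0,0,0]},
    {"gripper":1,"translation":[0,0,0],"dr":[0,0,0]},
  ],
)

```text
clock: 13.6
eef_pos: [502.7, 47.1, 161.3]
tcp_rot: [-3.141, -0.0, 0.213]
contact_force: [-0.1, 1.4, 3.2]
opening: 0.159
```

jog_arm(
  deltas=[
    {"gripper":0.5,"translation":[0,0,0],"dr":[0,0,0]},
    {"gripper":0.2,"translation":[0,0,0],"dr":[0,0,0]},
    {"gripper":0,"translation":[0,0,0],"dr":[0,0,0]},
    {"gripper":0,"translation":[0,0,0],"dr":[0,0,0]},
    {"gripper":0,"translation":[0,0,0],"dr":[0,0,0]},
    {"gripper":0,"translation":[0,0,0],"dr":[0,0,0]},
  ],
)

```text
clock: 14.1
eef_pos: [502.5, 46.8, 161.2]
tcp_rot: [3.142, 0.0, 0.213]
contact_force: [0.4, -0.4, 0.5]
opening: 0.503
```

jog_arm(
  deltas=[
    {"gripper":0,"translation":[0,0,0.05],"dr":[0,0,0]},
    {"gripper":0,"translation":[0,0,0.15],"dr":[0,0,0]},
    {"gripper":0,"translation":[0,0,0.25],"dr":[0,0,0]},
    {"gripper":0,"translation":[0,0,0.25],"dr":[0,0,0]},
    {"gripper":0,"translation":[0,0,0.25],"dr":[0,0,0]},
    {"gripper":0,"translation":[0,0,0.15],"dr":[0,0,0]},
    {"gripper":0,"translation":[0,0,0],"dr":[0,0,0]},
    {"gripper":0,"translation":[0,0,0],"dr":[0,0,0]},
  ],
)

```text
clock: 14.77
eef_pos: [503.0, 46.9, 272.2]
tcp_rot: [3.141, -0.002, 0.213]
contact_force: [-0.6, -0.0, 0.2]
opening: 0.501
```

```bash
python3 - <<'E'
from h import *
s=r.grab_frame("side");q=r.sense();print(q["clock"],q["eef_pos"],q["contact_force"])
k=6;x0,y0=205,125
def c(p): return ((proj("side",p)-[x0,y0]+.5)*k).round()
print("handle top expected",c([502.6,46.5,168]),"hook@100",c([502.6,46.5,100]),"body top far edge", c([502.6+64*.978,46.5+64*.21,68]))
cv2.imwrite("pics/end.png",cv2.resize(s[y0:y0+95,x0:x0+120],None,fx=k,fy=k,interpolation=cv2.INTER_CUBIC))
E
```

```text
14.8167 [502.33215953  46.82646764 271.15173153] [ 0.16030586 -0.21170086  0.24997483]
handle top expected [326. 278.] hook@100 [322. 411.] body top far edge [428. 435.]
```

View pics/end.png

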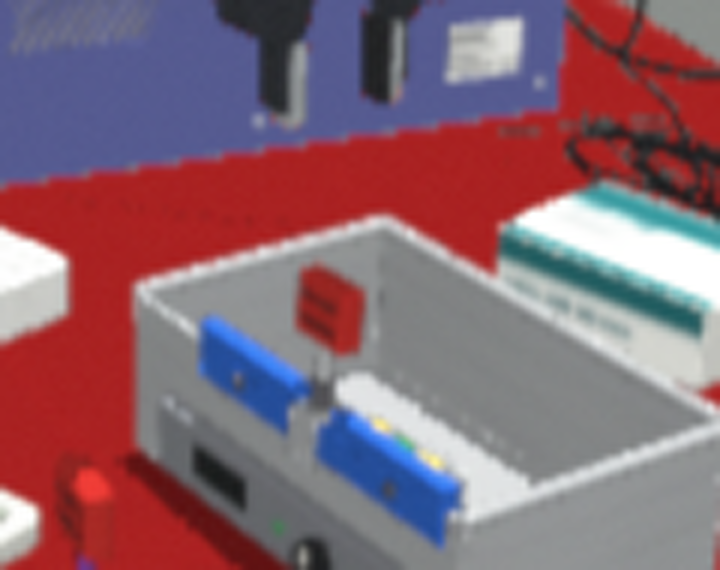

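The picture shows the lip sitting in the gap at (303,435). The handle is upright at (330,310), where I predicted it, and the body is inside the bath with the gripper clear.

```bash
python3 -c "
from rig import r
print(r.sign_off())"
```

```text
the job is handed in; nothing more can be done
None
```

The steel basket now hangs on the near rim with its strap in the rail's gap and its body inside the bath. I released it and handed the job in at about 15 s of the 58 s allowed; sign-off reports no verdict.

- **Feeling for the gap:** I found the wall with the back plate at under 5 N sideways. The strap then came to rest about 8 mm below where the rail's top would have stopped it. A sideways nudge met a gap wall after 2–3 mm, at about 6 N. Contact forces stayed around 6 N at every reading, against the 18 N limit.
- **Last look:** the final picture shows the lip in the gap, the handle upright where I predicted it, and the gripper about 110 mm clear. The force reading was near zero.
- **Not checked:** I did not re-measure the three bystanders, but the arm carried the basket well above them and felt no unexpected contact.
- **Disagreement:** camera estimates of the gap's position along the rim differed by about 6 mm, so I went by touch for the final placing.

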